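Set a stepped spindle up level on V-blocks for a run-out check

TASK

Set the stepped spindle up for a run-out check on the black granite plate: it must lie level along the plate's long centre line, its two bright journals in the two V-blocks, with the flanged end facing the brass-capped end stop and no more than about a centimetre short of it. The thin journal sits lower in its V than the thick one, so that V-block must stand on the steel packing plate, while the other stands directly on the granite. Lay the spindle into the Vs gently, without dropping it, leave the steel setting ring where it lies, and let go of everything.

Things in the scene. Friction and masses are not known exactly. Their poses are not given: they have to be found in the camera images.
- granite_plate: black granite inspection plate on the bench, 300 mm long (its own y axis), 120 mm wide (its own x axis), top face 38 mm above the bench, with three rows of small bright threaded inserts, the middle row on its long centre line; fixed; origin at the middle of its underside, on the bench
- end_stop: fixed round stop post with a brass cap (post 16 mm in diameter, 60 mm high, on a round foot 34 mm in diameter and 7 mm high), screwed to the granite plate on its long centre line 115 mm from the middle, at one end or the other; origin at the middle of its underside, on the granite
- setting_ring: bright steel setting ring with a dark band, 49 mm in diameter, 16 mm high, lying flat on the other end of the granite plate, 115 mm from the middle; it stays there; origin at the middle of its underside
- packing_plate: loose square plate of bright ground steel, 60 x 60 x 10 mm, 0.27 kg, lying flat; origin at the middle of its underside, sides along its own x and y
- v_block_1: one of two identical loose grey V-blocks, 45 x 45 x 40 mm high, 0.42 kg; the 90 deg V opens upward along its own x axis; grasp across its own y (plain flanks 45 mm apart). A 34 mm shaft in the V has its axis 46 mm above the underside, a 20 mm shaft 36 mm. Origin at the middle of its underside
- v_block_2: the other V-block, identical to v_block_1 in shape, size, axes and origin; either may serve at either journal
- spindle: loose steel spindle, 0.6 kg, in a wooden cradle, axis 46 mm above the bench. Origin on its axis in mid dark collar, near the centre of mass; own x to the thin end. Along x, mm: flange dia 46, -88 to -80; thick bright journal dia 34, -80 to -18; collar dia 40, to +18 (grasp here); thin bright journal dia 20, to +80; thread to +92. Lying right, axis 46 mm above the granite

How it is judged:
At the end, for the whole second after the job is handed in: packing flat on the granite; thick journal's V-block on granite, thin one's on packing (centres within 12 mm), each within 9 mm of its journal's middle; spindle in both Vs, level within 2 deg, on the centre line within 12 mm and 7 deg, flange 0 to 15 mm from the stop; all at rest (z of packing_plate in the frame of granite_plate between 0.036 and 0.04 m and angle between each of packing_plate, v_block_1, v_block_2's own z axis and vertical below 0.04 rad and ((z of v_block_1 in the frame of granite_plate between 0.036 and 0.04 m and x of v_block_1 in the frame of spindle between -0.058 and -0.04 m and z of v_block_2 in the frame of granite_plate between 0.046 and 0.05 m and x of v_block_2 in the frame of spindle between 0.04 and 0.058 m and horizontal distance between v_block_2 and packing_plate below 0.012 m) or (z of v_block_2 in the frame of granite_plate between 0.036 and 0.04 m and x of v_block_2 in the frame of spindle between -0.058 and -0.04 m and z of v_block_1 in the frame of granite_plate between 0.046 and 0.05 m and x of v_block_1 in the frame of spindle between 0.04 and 0.058 m and horizontal distance between v_block_1 and packing_plate below 0.012 m)) and angle between spindle's own x axis and vertical between 1.536 and 1.606 rad and z of spindle in the frame of granite_plate between 0.081 and 0.087 m and x of spindle in the frame of granite_plate between -0.012 and 0.012 m and angle between the x axis of spindle and the y axis of granite_plate, either way round below 0.12 rad and x of end_stop in the frame of spindle between -0.111 and -0.094 m and linear speed of each of spindle, v_block_1, v_block_2 below 0.02 m/s and angular speed of spindle below 0.3 rad/s); the robot touches nothing.
It fails at once if the steel setting ring is pushed more than 15 mm from where it lay (distance of setting_ring from where it was at the start of the episode above 0.015 m).
It fails at once if the spindle is dropped: it falls freely, faster than 0.35 m/s (about 6 mm of fall) (linear speed of spindle above 0.35 m/s and contact force between the fingers and spindle below 0.5 N).
It also fails if it takes over 120 s, if anything falls off the work surface, if the arm or the gripper's body presses on something with over 40 N, if the wrist force passes 120 N, or if a joint passes its speed limit or range.

ROBOT

A 7-joint arm with a two-finger parallel gripper is mounted at the origin on a cart in front of the work surface, level with it; the furniture and walls round the work are solid. World frame = base frame: x ahead of the robot, y to its left, z up, the work surface at z = 0. Lengths are in m, angles in rad, forces in N, time in s.
With the tool pointing down it reaches from about 0.4 to 0.85 m from the base axis. Payload 6.9 kg.
Tool frame: the origin (TCP) lies midway between the tips of the shut fingers; the grasp point (between the pads) lies behind it (ctrl.pinch_z is the z of the grasp point in the tool frame, in m); z points along the fingers, y is the direction in which the jaws open and shut (so a half turn about z gives the same grasp; the last joint's range is limited). The gripper opens to 85 mm and grips with 20 to 120 N. Pads are 22 mm wide; open, the fingers measure 114 mm over their backs; the gripper's body (76 mm by 85 mm) begins 54 mm behind the grasp point. The pads swing forward as they close: fully open they stand 13 mm farther back than shut.
Start: joints at [1.395, 0.507, -0.238, 1.5, 0.126, 1.149, -0.155], TCP at [0.174, -0.6, 0.231] pointing down, gripper open.
Joint ranges: [-3.08, 3.08], [-0.24, 2.05], [-1.43, 1.35], [0, 2.5], [-1.52, 4.66], [0.17, 1.96], [-2.89, 2.89]. Speed limits (rad/s): [2.39, 2.39, 3.14, 3.14, 3.14, 3.14, 3.14].

INTERFACE

Orientations are given as a unit quaternion [w, x, y, z].
In Python, from station import ctrl, get_state, vision, ticket, models gives the robot as it stands. Calls block until the motion is done:
- ctrl.movep(position, orientation): joint-space move of the TCP to a pose.
- ctrl.movel(position, frame=None, max_speed=0.15): straight line of the TCP; frame=None keeps the orientation; max_speed is the mean speed in m/s.
- ctrl.set_joints(angles): joint-space move.
- ctrl.ungrasp() and ctrl.close_gripper(force=None): open the fingers fully, or close them until they stop; force is the grip in N (None keeps the last).
- ctrl.pause(seconds).
- ctrl.ik(position, orientation): joint angles nearest the present ones, or None.
- get_state(): the state.
- vision.grab_frame(name): name is "side" or "top"; returns (picture, depth): 420x560x3 uint8, blue, green, red; 420x560 float32, m along the optical axis (not along the pixel's ray), 0 where there is no reading.
- vision.camera_info(name): a dict with "mtx" (3x3 intrinsics, pixels), "dist_coeffs" ([k1, k2, p1, p2, k3] as OpenCV has them; the pictures are not rectified), "R" (3x3) and "t" (3): a world point X has camera coordinates R X + t. Camera axes: x right, y down, z forward; pixel columns grow to the right and rows downward; lengths in m; the calibration is good to about 2 mm. A picture is of the moment at which its call begins. camera_info takes no time and is no camera call.
A pose or a line that the arm cannot do raises ctrl.Unreachable and nothing moves.
- ticket.close_job(): hands the job in, once; it reports no verdict.
Trained networks look in the newest picture that a camera, given by its name, has taken for a name from the list of things; names that differ only in an ending like _2 or _b are one class to them, and where a whole thing is asked for, a point or a joint stands for the part that bears it (a point fixed in the world has none). Each returns a list of dicts, best first, with "p" (0 to 1); they miss things now and then, are a little off and sometimes report something else, mostly with a low value. They report only what shows in the picture. A call takes as long as a camera call.
- models.recognise(camera, target): "point" ([column, row] in pixels, amid what is visible of it).
- models.masks_of(camera, target): "mask" (420x560 bool, what is visible of it) and "point" ([column, row] in pixels, amid what is visible of it).
The state is a dict: "time": time; "qpos": joint angles; "qd": joint speeds; "tau": joint torques, N m; "tcp_pos": TCP position; "eef_rot": TCP orientation; "contact_force": force on the tool from outside, world axes, zero at the start; "wrist_torque": the same for the moment, N m; "width": finger opening in m.
Only numpy, scipy, OpenCV 4.12 (cv2) and the standard library are available. Lean on these libraries where they do the work, as an engineer would, in place of code of your own. Each camera call takes 0.05 s, during which the arm holds its last target. There are 200 camera calls.

## Working session

There is one attempt and no reset: what is moved stays moved. The work goes in short steps, each a Python script; the robot and the scene stay as the last script left them, time stands still between calls to the robot, and variables do not carry over. Pictures are saved under pics/ and viewed, about 12 in all and at most 16, crops included, and the job is handed in when it is done.

```bash
ls; mkdir -p pics; python3 - <<'E'
from station import ctrl,get_state,vision,models
import cv2,numpy as np
s=get_state();print(s['time'],s['tcp_pos'],s['eef_rot'],s['width'],ctrl.pinch_z)
for n in('top','side'):
    im,d=vision.grab_frame(n);cv2.imwrite(f'pics/{n}0.png',im);np.save(f'pics/{n}0.npy',d)
    c=vision.camera_info(n);print(n,c['mtx'],c['dist_coeffs'],-np.array(c['R']).T@np.array(c['t']),c['R'])
E
```

```text
pics
0.0 [ 0.1735753  -0.59989813  0.23043344] [-8.74190647e-04  9.90090844e-01  1.40425546e-01 -1.46467457e-04] 0.08566211727767685 -0.0187
top [[436.00017759   0.         277.32933677]
 [  0.         436.00017759 221.24863811]
 [  0.           0.           1.        ]] [0.04654876 0.         0.         0.         0.        ] [0.45481099 0.00927833 1.07754303] [[-0.00394357 -0.99998632 -0.00343567]
 [-0.99855171  0.00412221 -0.05364221]
 [ 0.05365564  0.00321915 -0.99855431]]
side [[450.59640187   0.         283.64105864]
 [  0.         450.59640187 198.01510268]
 [  0.           0.           1.        ]] [-0.10822502  0.          0.          0.          0.        ] [0.35712375 0.83020632 0.46531423] [[-0.97568988 -0.21774919  0.0247902 ]
 [-0.12129633  0.44233841 -0.88860786]
 [ 0.18252798 -0.87001265 -0.45799729]]
```

View pics/top0.png

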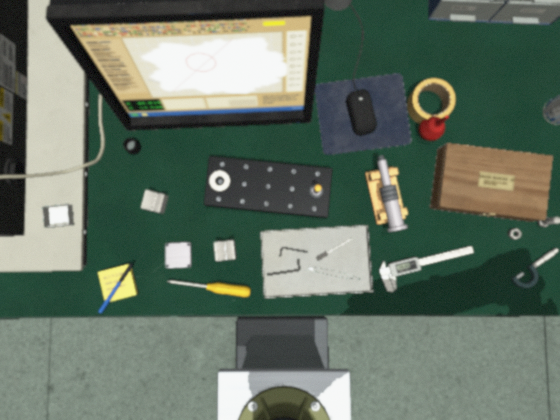

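View pics/side0.png

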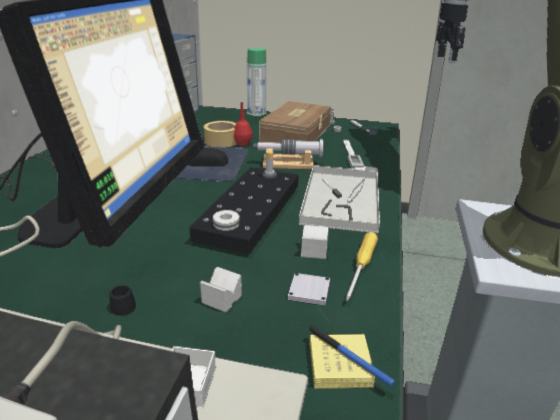

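Top view: the stop is at (318,188), the right (-y) end of the plate, and the ring is at (219,181). The V-blocks are at (153,201) and (224,250), and the packing plate at (177,255). The spindle is at about (388,193), with its flange towards the robot at the bottom. The side view confirms which part is which. Next I measure with masks and depth.

```bash
cat > h.py <<'E'
from station import ctrl,get_state,vision,models,ticket
import cv2,numpy as np
def cloud(cam,d,mask):
    c=vision.camera_info(cam);v,u=np.nonzero(mask&(d>0))
    p=cv2.undistortPoints(np.stack([u,v],1).astype(np.float64)[:,None],np.array(c['mtx']),np.array(c['dist_coeffs']))[:,0]
    z=d[v,u];X=np.c_[p*z[:,None],z]
    return (X-np.array(c['t']))@np.array(c['R'])
def rect(P):
    (c,s,a)=cv2.minAreaRect((P[:,:2]*1000).astype(np.float32));return np.round(c,1),np.round(s,1),round(a,1)
E
python3 - <<'E'
from h import *
im,d=vision.grab_frame('top')
S={}
for t in('granite_plate','end_stop','setting_ring','packing_plate','v_block_1','spindle'):
    for m in models.masks_of('top',t)[:3]:
        if m['p']<.2: continue
        P=cloud('top',d,m['mask']);zt=np.percentile(P[:,2],90)
        print(t,round(m['p'],2),np.round(m['point']),len(P),'z5/50/90',np.round(np.percentile(P[:,2],[5,50,90])*1000,1),'all',rect(P),'top',rect(P[abs(P[:,2]-zt)<.006]),'mean',np.round(P.mean(0)*1000,1))
        S[f"{t}_{len(S)}"]=P
np.savez('pics/cl.npz',**S)
im,d=vision.grab_frame('side')
for t in('packing_plate','v_block_1','end_stop','spindle'):
    for m in models.masks_of('side',t)[:2]:
        if m['p']<.2: continue
        P=cloud('side',d,m['mask']);zt=np.percentile(P[:,2],95)
        print('side',t,round(m['p'],2),np.round(m['point']),np.round(np.percentile(P[:,2],[5,50,95])*1000,1),'top',rect(P[abs(P[:,2]-zt)<.006]))
E
```

```text
granite_plate 0.85 [270. 185.] 5682 z5/50/90 [33.9 37.4 39.8] all (array([597.3,  32.6]), array([303.8, 126.6]), 83.8) top (array([594.3,  34.7]), array([298.8, 119.6]), 84.0) mean [592.3  31.5  37.1]
end_stop 0.67 [318. 189.] 173 z5/50/90 [38.4 46.7 97. ] all (array([581.4, -78.6]), array([35.8, 30.9]), 57.3) top (array([582.4, -79.8]), array([14.4, 13.7]), 0.1) mean [579.9 -77.8  58.8]
setting_ring 0.6 [220. 182.] 250 z5/50/90 [48.2 53.3 55.9] all (array([605.5, 148.1]), array([45. , 45.4]), 24.7) top (array([605.1, 148.8]), array([45.2, 44.4]), 64.7) mean [604.7 147.9  53. ]
packing_plate 0.6 [178. 252.] 648 z5/50/90 [ 6.   9.4 11.8] all (array([429.3, 256.2]), array([62.9, 61.4]), 89.7) top (array([430.8, 256.1]), array([62.7, 58.5]), 89.7) mean [430.5 256.8   9.3]
packing_plate 0.38 [215. 179.] 253 z5/50/90 [49.3 53.3 55.9] all (array([605.6, 148. ]), array([43.2, 46.8]), 0.6) top (array([605.6, 148.8]), array([43.2, 45.3]), 0.6) mean [605.1 148.8  53.1]
v_block_1 0.86 [156. 199.] 424 z5/50/90 [10.1 31.2 40. ] all (array([559.6, 311.8]), array([47.3, 44.4]), 75.7) top (array([55
[... 383 characters left out ...]
549.6, -253.5]), array([124.7,  34.5]), 13.0) mean [ 563.3 -250.6   56. ]
side packing_plate 0.61 [307. 290.] [ 2.5 10.9 12.3] top (array([431.6, 257.1]), array([60.3, 63.2]), 1.0)
side v_block_1 0.97 [222. 293.] [ 6.1 27.6 41. ] top (array([560.4, 313. ]), array([45.9, 44.4]), 77.8)
side v_block_1 0.72 [315. 242.] [ 4.9 30.6 41.7] top (array([442.8, 140.1]), array([44.3, 48.8]), 7.0)
side end_stop 0.82 [269. 167.] [41.9 61.  96. ] top (array([582.1, -73.3]), array([13.8,  9. ]), 22.0)
side spindle 0.92 [294. 149.] [34.8 52.3 64.5] top (array([ 540.3, -253.3]), array([102.9,  29.2]), 12.0)
side spindle 0.45 [249. 210.] [12.9 38.2 40.6] top (array([595.5,  38.4]), array([301.4, 121.1]), 83.7)
```

```bash
python3 - <<'E'
import cv2,numpy as np
im=cv2.imread('pics/top0.png')
cv2.imwrite('pics/crop0.png',cv2.resize(im[140:280,120:250],None,fx=4,fy=4,interpolation=cv2.INTER_CUBIC))
E
```

```text
(no output)
```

View pics/crop0.png

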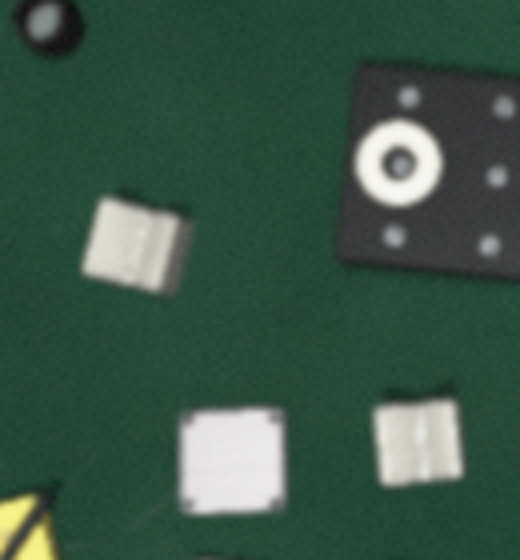

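Sizes and heights agree with the given ones: stop-to-ring distance is 229.5 mm, granite top at 38 mm, packing 60 mm square. I still need the V directions, the spindle axis and collar, and how close the monitor comes.

```bash
python3 - <<'E'
from h import *
S=np.load('pics/cl.npz')
for k in S:
    P=S[k]*1000
    if k.startswith('v_block'):
        c=np.array(rect(S[k][S[k][:,2]>.034])[0])
        best=[]
        for a in range(-90,90,3):
            t=np.radians(a);s=(P[:,:2]-c)@[-np.sin(t),np.cos(t)]
            w=(abs(s)<22)&(P[:,2]>15); best.append((np.corrcoef(np.abs(s[w]),P[w,2])[0,1],a))
        print(k,c,sorted(best)[-3:])
    if k.startswith('spindle'):
        Q=P[P[:,2]>51]
        for it in range(4):
            m=Q.mean(0);_,_,V=np.linalg.svd(Q[:,:2]-m[:2],full_matrices=False);ax=V[0]*np.sign(V[0][0])
            s=(Q[:,:2]-m[:2])@[-ax[1],ax[0]];Q=Q[abs(s)<24]
        ang=np.degrees(np.arctan2(ax[1],ax[0]));n=np.array([-ax[1],ax[0]])
        A=(P[:,:2]-m[:2])@ax;L=(P[:,:2]-m[:2])@n
        print('spindle',m,ang)
        for lo in range(-100,130,8):
            w=(A>=lo)&(A<lo+8)&(P[:,2]>48)
            if w.sum()>2: print(lo,w.sum(),np.round([P[w,2].max(),L[w].min(),L[w].max(),L[w].mean()],1),end=' | ')
d=np.load('pics/top0.npy');W=cloud('top',d,np.ones(d.shape,bool))
c=W[(W[:,2]>.08)&(W[:,1]>-.2)&(W[:,0]>.62)]
for y0 in np.arange(-.1,.5,.1):
    w=c[(c[:,1]>y0)&(c[:,1]<y0+.1)]
    if len(w): i=w[:,0].argmin();print('mon',round(y0,1),w[i].round(3),w[:,2].min().round(3))
for n,a in (('A',(.56,.312)),('P',(.43,.257)),('S',(.56,-.25)),('B',(.4415,.139)),('T',(.5877,-.027))):
    print(n,[ang for ang in range(-180,180,15) if ctrl.ik([*a,.02],[0,np.cos(np.radians(ang/2)),np.sin(np.radians(ang/2)),0]) is not None])
im=cv2.imread('pics/top0.png');cv2.imwrite('pics/crop1.png',cv2.resize(im[145:245,350:430],None,fx=5,fy=5,interpolation=cv2.INTER_CUBIC))
E
```

```text
v_block_1_5 [559.8 311.6] [(np.float64(0.7882562231669704), -18), (np.float64(0.7959587772182036), -9), (np.float64(0.8218956674049921), -12)]
v_block_1_6 [441.6 138.6] [(np.float64(0.8668611613989344), 6), (np.float64(0.87492658515305), 0), (np.float64(0.8946272365321295), 3)]
spindle [ 559.48585925 -251.81326591   59.38781663] 11.42865653742012
-76 38 [ 69.3 -23.2  19.    1.1] | -68 56 [ 71.2 -24.9  18.6  -0.6] | -60 45 [ 66.4 -17.2  13.9  -0.1] | -52 49 [ 65.9 -16.3  13.4   0.2] | -44 48 [ 66.  -16.8  14.6   0.4] | -36 49 [ 65.7 -17.8  14.6  -0. ] | -28 50 [ 65.8 -16.5  14.9   0.9] | -20 48 [ 64.5 -16.6  14.2   0.7] | -12 47 [ 66.5 -18.1  14.3   0. ] | -4 58 [ 68.  -20.2  16.9   0.5] | 4 56 [ 68.4 -19.   17.9   1.6] | 12 57 [ 70.2 -20.5  17.3   1.1] | 20 57 [ 69.  -20.2  17.7   1.3] | 28 42 [ 67.  -18.7  16.8   1.7] | 36 27 [58.7 -9.9  7.9 -0.7] | 44 27 [ 57.4 -10.4   7.8  -0.1] | 52 25 [59.2 -9.9  7.8 -0.5] | 60 27 [ 58.1 -10.5   7.7  -0.4] | 68 27 [57.3 -9.9  6.8 -0.4] | 76 28 [58.  -9.5  9.5  0.4] | 84 26 [ 58.9 -10.2   8.5   0.6] | 92 20 [58.  -9.7  6.7 -0.6] | 100 18 [55.6 -7.9  5.8 -0. ] | mon -0.1 [ 0.728 -0.004  0.101] 0.096
mon 0.0 [0.724 0.096 0.1  ] 0.097
mon 0.1 [0.721 0.193 0.102] 0.097
mon 0.2 [0.717 0.297 0.101] 0.097
mon 0.3 [0.715 0.346 0.101] 0.097
A [-180, -165, -150, -135, -120, -105, -90, -75, -60, -45, -30, -15, 0, 15, 30, 45, 60, 75, 90, 105, 120, 135, 150, 165]
P [-180, -165, -150, -135, -120, -105, -90, -75, -60, -45, -30, -15, 0, 15, 30, 45, 60, 75, 90, 105, 120, 135, 150, 165]
S [-180, -165, -150, -135, -120, -105, -90, -75, -60, -45, -30, -15, 0, 15, 30, 45, 60, 75, 90, 105, 120, 135, 150, 165]
B [-180, -165, -150, -135, -120, -105, -90, -75, -60, -45, -30, -15, 0, 15, 30, 45, 60, 75, 90, 105, 120, 135, 150, 165]
T [-180, -165, -150, -135, -120, -105, -90, -75, -60, -45, -30, -15, 0, 15, 30, 45, 60, 75, 90, 105, 120, 135, 150, 165]
```

View pics/crop1.png

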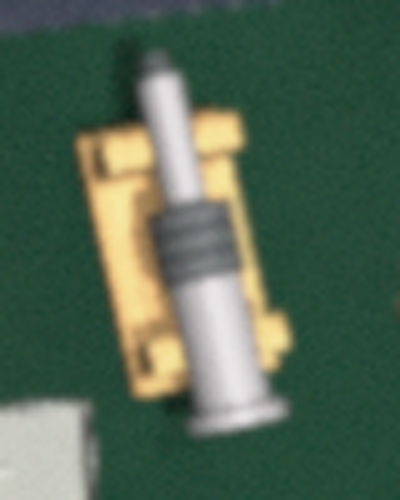

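Crop 1 shows the flange at the bottom, at about (238,412), and the dark collar at about (198,238). The thin end is at the top, at about (160,70). That puts the spindle origin near (574,-250) mm with yaw 11.4°. Packing plate first.

```bash
cat >> h.py <<'E'
PC=np.array([.594,.0345]);TH=84.1;U=np.array([np.cos(np.radians(TH)),np.sin(np.radians(TH))])
def on(s): return PC+U*s          # point on the centre line, s>0 towards the ring
def q(a): a=np.radians(a)/2;return [0,np.cos(a),np.sin(a),0]
def best(xy,z,angs):              # tool angle with least wrist travel and room to the joint limit
    j0=np.array(get_state()['qpos']);r=[]
    for a in angs:
        j=ctrl.ik([*xy,z],q(a))
        if j is not None: r.append((np.abs(np.array(j)-j0).max()+10*(abs(j[6])>2.7),a))
    return min(r)[1]
def st(m):
    s=get_state();print(m,'t%.1f'%s['time'],np.round(s['tcp_pos'],4),'w%.1f'%(s['width']*1000),'F',np.round(s['contact_force'],1),flush=True)
def pick(xy,z,angs,force,hi=.16):
    a=best(xy,hi,angs);ctrl.movep([*xy,hi],q(a));ctrl.movel([*xy,z],max_speed=.1);st('at')
    ctrl.close_gripper(force);st('grip');ctrl.movel([*xy,hi],max_speed=.15);st('lift');return a
def place(xy,z,angs,hi=.16):
    a=best(xy,hi,angs);ctrl.movep([*xy,hi],q(a));ctrl.movel([*xy,z+.015],max_speed=.12)
    ctrl.movel([*xy,z],max_speed=.03);ctrl.pause(.2);st('down');ctrl.ungrasp();ctrl.movel([*xy,hi],max_speed=.15);st('up')
E
python3 - <<'E'
from h import *
pick([.4305,.2565],-.003,[0,180,-180],50)
place(on(.036),.0355,[TH,TH+180,TH-180][:0]+[TH+180,TH,TH-180])
im,d=vision.grab_frame('top');cv2.imwrite('pics/top1.png',im)
E
```

```text
at t5.6 [ 0.4308  0.2567 -0.0026] w85.3 F [ 0.4  0.9 -0.2]
grip t6.0 [ 0.4307  0.2567 -0.0024] w58.1 F [ 0.4 -1.2  6.2]
lift t7.2 [0.4302 0.256  0.1591] w58.1 F [-0.7  0.2 -3.5]
down t10.1 [0.5975 0.0701 0.0357] w58.3 F [-4.  -0.8  6.2]
up t11.5 [0.5972 0.07   0.1591] w85.6 F [ 0.4 -0.1  0.8]
```

The packing plate was gripped and put down with light contact. Next, block B goes on the thick (stop) side. I'll check the packing plate while the arm is away.

```bash
python3 - <<'E'
from h import *
ang=[5.,185,-175]
pick([.4418,.139],.003,[a for a in ang],60)
im,d=vision.grab_frame('top');cv2.imwrite('pics/top2.png',im[140:290,120:350].repeat(3,0).repeat(3,1))
for m in models.masks_of('top','packing_plate')[:2]:
    P=cloud('top',d,m['mask']);print(m['p'],np.percentile(P[:,2],[5,50,95]).round(4),rect(P[P[:,2]>.043]),'want',on(.036))
place(on(-.062),.0415,[TH+180,TH,TH-180])
E
```

```text
at t14.4 [0.4421 0.1391 0.0034] w85.6 F [ 0.2 -0.   0.5]
grip t14.8 [0.442  0.1392 0.0035] w44.7 F [-1.1 -0.5  5.6]
lift t16.1 [0.4413 0.1385 0.1591] w44.0 F [-0.1 -0.2 -3. ]
0.67 [0.0428 0.0472 0.0503] (array([596.7,  69.2]), array([60.1, 60.1]), 84.7) want [0.59770053 0.0703093 ]
down t19.0 [ 0.5874 -0.0273  0.0415] w44.3 F [-2.7 -1.7  1.3]
up t20.4 [ 0.5871 -0.0274  0.1592] w85.2 F [ 0.2 -1.   0.3]
```

View pics/top2.png

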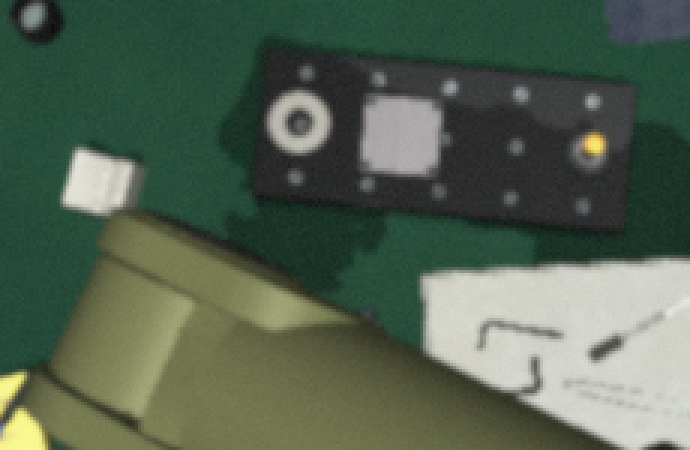

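The packing plate lies flat on the centre line at crop (401,135), within 1.5 mm of its target. Block A goes on it next.

```bash
python3 - <<'E'
from h import *
pick([.5602,.312],.003,[-13.,167,-193],60)
place(on(.036),.0515,[TH+180,TH,TH-180])
ctrl.movep([.5,-.2,.2],q(best([.5,-.2],.2,[11.4,191.4,-168.6])))
im,d=vision.grab_frame('top');cv2.imwrite('pics/top3.png',im[140:290,180:410].repeat(3,0).repeat(3,1))
for cam in('top','side'):
    im,d=vision.grab_frame(cam)
    if cam=='side':cv2.imwrite('pics/side3.png',im)
    for m in models.masks_of(cam,'v_block_1')[:2]:
        P=cloud(cam,d,m['mask']);zt=np.percentile(P[:,2],95);print(cam,round(m['p'],2),zt.round(4),rect(P[P[:,2]>zt-.008]),'want',on(-.062),on(.036))
E
```

```text
at t23.4 [0.5605 0.3123 0.0036] w85.3 F [ 0.7  0.2 -0.2]
grip t23.9 [0.5604 0.312  0.0034] w44.3 F [ 0.  -1.1  4.2]
lift t25.1 [0.5599 0.3114 0.1589] w44.2 F [-0.  -0.  -3.5]
down t27.8 [0.5977 0.0702 0.0514] w44.3 F [-0.7 -0.5 -2. ]
up t29.2 [0.5972 0.07   0.1592] w85.9 F [-0.5 -0.1  0.2]
top 0.91 0.0788 (array([586.4, -29.9]), array([44.1, 44.6]), 89.7) want [ 0.58762686 -0.02717157] [0.59770053 0.0703093 ]
top 0.59 0.089 (array([596.7,  68.8]), array([44.4, 45.5]), 83.1) want [ 0.58762686 -0.02717157] [0.59770053 0.0703093 ]
side 0.81 0.0778 (array([589. ,   1.3]), array([97.9, 44.2]), 84.2) want [ 0.58762686 -0.02717157] [0.59770053 0.0703093 ]
side 0.8 0.0881 (array([597.9,  71.3]), array([45.2, 46.9]), 84.2) want [ 0.58762686 -0.02717157] [0.59770053 0.0703093 ]
```

View pics/top3.png

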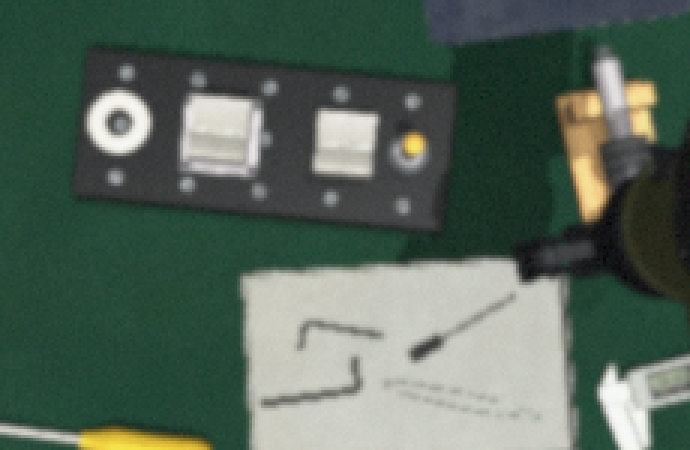

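View pics/side3.png

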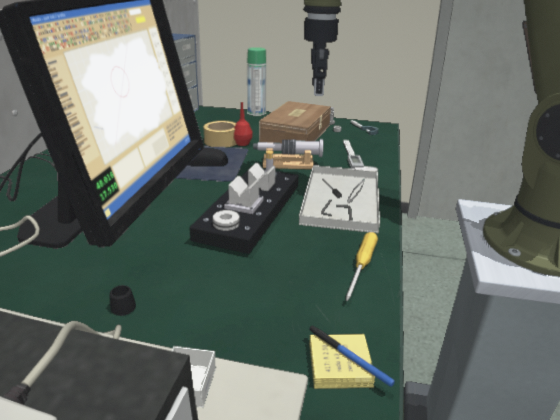

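Both blocks are seated: tops at 78 and 88 mm, on the centre line, about 98 mm apart. Now I grip the spindle, lift it, turn it and hover over the Vs.

```bash
python3 - <<'E'
from h import *
xy=[.5744,-.2496]
# choose a pick angle whose turned place angle is reachable too
opts=[]
for a in(11.4,191.4,-168.6):
    j=ctrl.ik([*xy,.2],q(a));k=ctrl.ik([*on(-.0125),.2],q(a+TH-11.4))
    if j is not None and k is not None: opts.append((np.abs(np.array(j)-np.array(k)).max()+10*(max(abs(j[6]),abs(k[6]))>2.7),a));print(a,np.round(j,2),np.round(k,2))
a=min(opts)[1];print(a)
ctrl.movep([*xy,.2],q(a));ctrl.movel([*xy,.029],max_speed=.1);st('at');ctrl.close_gripper(80);ctrl.pause(.2);st('grip')
ctrl.movel([*xy,.05],max_speed=.05);ctrl.movel([*xy,.2],max_speed=.12);st('lift')
ctrl.movep([*on(-.0125),.2],q(a+TH-11.4));ctrl.movel([*on(-.0125),.115],max_speed=.1);st('hover')
open('a.txt','w').write(str(a+TH-11.4))
im,d=vision.grab_frame('side');cv2.imwrite('pics/side4.png',cv2.resize(im[90:270,160:360],None,fx=4,fy=3.3))
im,d=vision.grab_frame('top');cv2.imwrite('pics/top4.png',cv2.resize(im[120:250,180:350],None,fx=4,fy=4))
for m in models.masks_of('top','spindle')[:1]:
    P=cloud('top',d,m['mask']);s=(P[:,:2]-PC)@U;print(m['p'],s.min(),s.max(),rect(P))
E
```

```text
11.4 [ 0.66  0.56 -0.49  1.54  0.28  1.11 -1.26] [ 0.43  0.58 -0.84  1.63  0.47  1.14 -0.63]
191.4 [ 1.    0.78 -1.23  1.54  0.75  1.35  1.47] [-0.54  0.59  0.78  1.64 -0.45  1.1  -2.88]
-168.6 [ 1.    0.78 -1.23  1.54  0.75  1.35  1.47] [-0.54  0.59  0.78  1.64 -0.45  1.1  -2.88]
11.4
at t32.9 [ 0.5747 -0.2497  0.0296] w85.2 F [ 0.1 -0.5 -0.7]
grip t33.6 [ 0.5748 -0.2506  0.0298] w37.7 F [-0.5 -2.2  5.9]
lift t35.5 [ 0.5739 -0.2495  0.1991] w37.9 F [ 0.5 -0.8 -6.4]
hover t37.6 [0.5932 0.0223 0.1157] w37.9 F [ 0.6  0.  -7. ]
0.57 0.03636502144560127 0.08668506205073247 (array([607. ,  94.9]), array([47.9, 35.7]), 88.6)
```

View pics/side4.png

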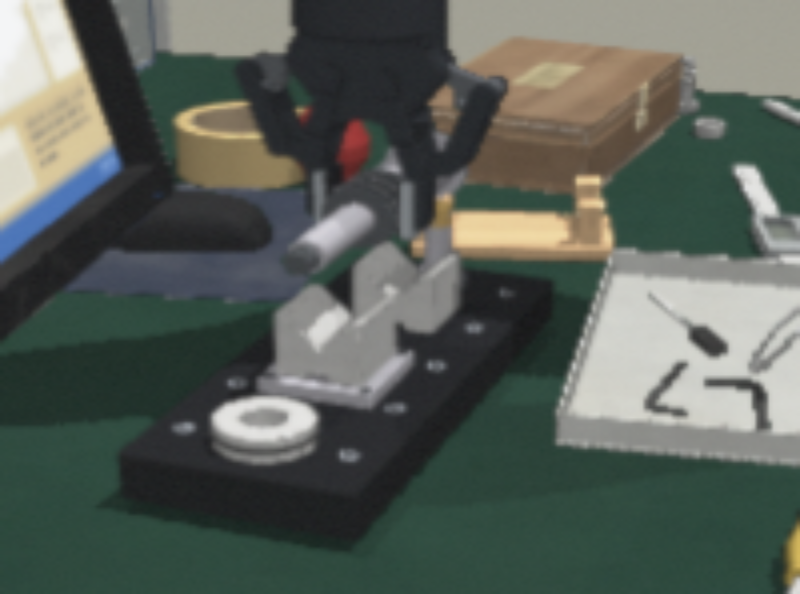

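View pics/top4.png

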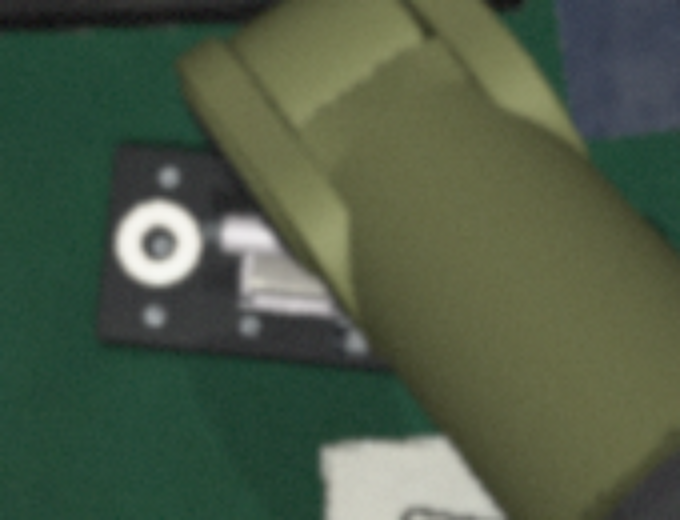

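The side crop shows the thin end facing the ring and the spindle level above both Vs. I'll check its axial position and tilt from the visible thin end before lowering.

```bash
python3 - <<'E'
from h import *
N=np.array([-U[1],U[0]])
for cam in('top','side'):
    im,d=vision.grab_frame(cam);P=cloud(cam,d,d>0);s=(P[:,:2]-PC)@U*1000;l=(P[:,:2]-PC)@N*1000;z=P[:,2]*1000
    w=(s>15)&(s<110)&(abs(l)<20)&(z>112)&(z<160)
    for lo in range(15,110,5):
        k=w&(s>=lo)&(s<lo+5)
        if k.sum()>1: print(cam,lo,k.sum(),'z max',z[k].max().round(1),'l',l[k].min().round(1),l[k].max().round(1))
    print('smax',np.sort(s[w])[-8:].round(1))
E
```

```text
top 35 7 z max 141.5 l 5.5 11.1
top 40 13 z max 142.3 l 1.2 9.8
top 45 17 z max 144.6 l -4.7 10.1
top 50 19 z max 143.3 l -7.2 10.6
top 55 22 z max 144.0 l -6.7 10.6
top 60 23 z max 143.5 l -9.1 11.1
top 65 17 z max 143.6 l -8.1 9.8
top 70 15 z max 142.0 l -5.3 8.1
top 75 14 z max 141.5 l -5.0 8.3
smax [77.1 77.4 77.9 77.9 78.1 78.5 78.5 78.7]
side 15 9 z max 143.5 l -3.9 10.0
side 20 17 z max 142.3 l -3.7 10.1
side 25 15 z max 143.3 l -3.4 10.1
side 30 12 z max 142.9 l -2.7 9.8
side 35 13 z max 142.3 l -5.1 10.6
side 40 15 z max 144.1 l -5.2 10.2
side 45 14 z max 142.8 l -4.3 10.3
side 50 18 z max 143.3 l -4.7 10.7
side 55 13 z max 142.4 l -4.9 10.3
side 60 15 z max 142.1 l -3.6 10.4
side 65 30 z max 143.5 l -8.4 10.5
side 70 17 z max 140.1 l -3.8 8.8
side 75 30 z max 140.9 l -8.3 8.3
side 80 26 z max 139.7 l -3.7 7.0
smax [81.6 81.6 82.4 82.5 82.8 82.9 83.3 85. ]
```

The tip is at 79–82 mm against 79.5 mm expected, centred and level. Now I lower it gently with force feedback.

```bash
python3 - <<'E'
from h import *
p=on(-.0125);ctrl.movel([*p,.076],max_speed=.06);ctrl.pause(.2)
f0=get_state()['contact_force'][2];st('pre');z=.076
while z>.0645:
    z-=.001;ctrl.movel([*p,z],max_speed=.01);ctrl.pause(.05)
    f=get_state()['contact_force'][2]
    if f-f0>5: break
st('contact')
im,d=vision.grab_frame('side');cv2.imwrite('pics/side5.png',cv2.resize(im[90:270,160:360],None,fx=4,fy=3.3))
E
```

```text
pre t38.8 [0.593  0.0221 0.0764] w37.9 F [ 0.7 -0.5 -6.7]
contact t41.2 [0.5927 0.0222 0.0684] w38.1 F [-2.5 -1.   0.8]
```

View pics/side5.png

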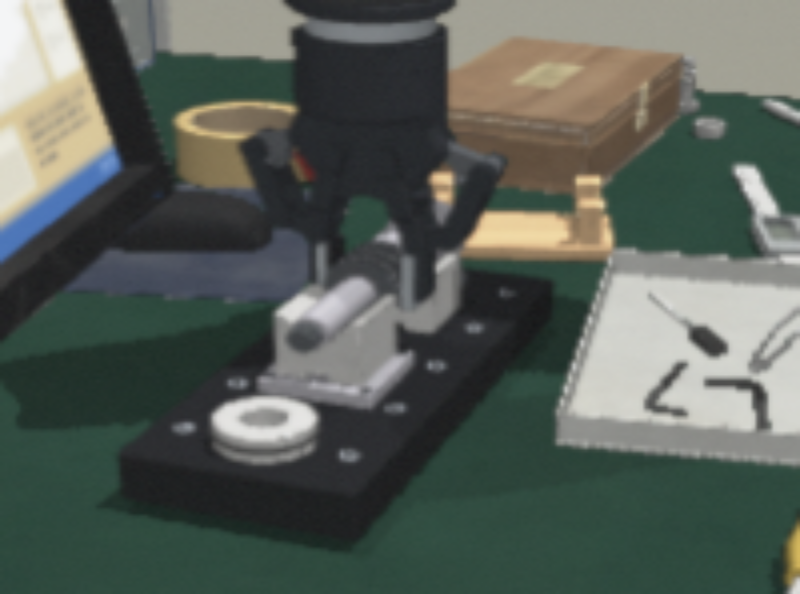

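Contact came at the expected height (TCP z 0.068), with the weight carried by the Vs and the thin journal in its V. Now I release, retreat and verify.

```bash
python3 - <<'E'
from h import *
p=on(-.0125);ctrl.ungrasp();ctrl.pause(.2);st('open')
ctrl.movel([*p,.2],max_speed=.12);ctrl.movep([.45,-.3,.25],q(float(open('a.txt').read())-60));st('away')
N=np.array([-U[1],U[0]])
for cam in('top','side'):
    im,d=vision.grab_frame(cam)
    cv2.imwrite(f'pics/{cam}6.png',cv2.resize(im[140:240,190:350] if cam=='top' else im[130:260,180:320],None,fx=4.5,fy=4.5))
    P=cloud(cam,d,d>0);s=(P[:,:2]-PC)@U*1000;l=(P[:,:2]-PC)@N*1000;z=P[:,2]*1000
    for lo in range(-130,90,10):
        k=(abs(l)<26)&(z>80)&(s>=lo)&(s<lo+10)
        if k.sum()>3: print(cam,lo,k.sum(),'zmax %.0f'%np.percentile(z[k],96),'l %.0f %.0f'%(l[k].min(),l[k].max()),end=' | ')
    w=(abs(l)<7)&(z>84);print('\nsmax',np.sort(s[w])[-5:].round(1))
    w=(abs(l)<18)&(abs(l)>10)&(z>84)&(s<-60);print('flange/stop s',np.histogram(s[w],bins=np.arange(-130,-60,4)))
    for t in('v_block_1','packing_plate'):
        for m in models.masks_of(cam,t)[:2]:
            Q=cloud(cam,d,m['mask']);print(t,round(m['p'],2),rect(Q))
E
```

```text
open t42.0 [0.5927 0.0221 0.068 ] w85.3 F [ 0.7 -0.6 -0.5]
away t44.6 [ 0.451  -0.2985  0.2499] w85.5 F [0.6 0.6 0.1]
top -120 33 zmax 99 l -7 8 | top -110 12 zmax 100 l -7 15 | top -100 88 zmax 108 l -20 24 | top -90 69 zmax 103 l -14 18 | top -80 64 zmax 102 l -16 17 | top -70 66 zmax 102 l -20 18 | top -60 68 zmax 103 l -14 22 | top -50 67 zmax 103 l -19 23 | top -40 68 zmax 103 l -14 18 | top -30 80 zmax 105 l -19 21 | top -20 73 zmax 106 l -17 21 | top -10 81 zmax 105 l -19 21 | top 0 57 zmax 104 l -17 20 | top 10 79 zmax 95 l -21 23 | top 20 79 zmax 94 l -21 23 | top 30 86 zmax 96 l -21 23 | top 40 80 zmax 94 l -21 23 | top 50 73 zmax 94 l -22 22 | top 60 32 zmax 96 l -7 12 | top 70 28 zmax 92 l -6 8 | 
smax [563.4 563.5 563.6 563.6 563.7]
flange/stop s (array([ 0,  0,  0,  0,  0,  0,  0,  8, 13, 12, 12, 12,  7, 10, 13, 12,  7]), array([-130, -126, -122, -118, -114, -110, -106, -102,  -98,  -94,  -90,
        -86,  -82,  -78,  -74,  -70,  -66,  -62]))
v_block_1 0.55 (array([600.4,  68.1]), array([44.7, 52.7]), 83.8)
packing_plate 0.62 (array([594.8,  69.4]), array([61.2, 60.3])
[... 349 characters left out ...]
-20 20 | side 10 46 zmax 95 l -22 23 | side 20 55 zmax 95 l -22 23 | side 30 54 zmax 95 l -21 23 | side 40 61 zmax 95 l -23 23 | side 50 86 zmax 95 l -24 23 | side 60 47 zmax 95 l -9 22 | side 70 42 zmax 93 l -5 10 | side 80 20 zmax 93 l -6 8 | 
smax [584.1 584.8 585.3 585.7 586.7]
flange/stop s (array([ 0,  0,  0,  0,  0,  0,  0,  1,  4, 29,  6,  8,  8,  4,  7,  8,  4]), array([-130, -126, -122, -118, -114, -110, -106, -102,  -98,  -94,  -90,
        -86,  -82,  -78,  -74,  -70,  -66,  -62]))
v_block_1 0.87 (array([596.2,  70.6]), array([49.5, 44.3]), 82.8)
v_block_1 0.68 (array([574.9, -24.1]), array([46.9, 21.1]), 85.1)
packing_plate 0.78 (array([597.2,  73. ]), array([57.8, 59.1]), 84.9)
```

View pics/top6.png

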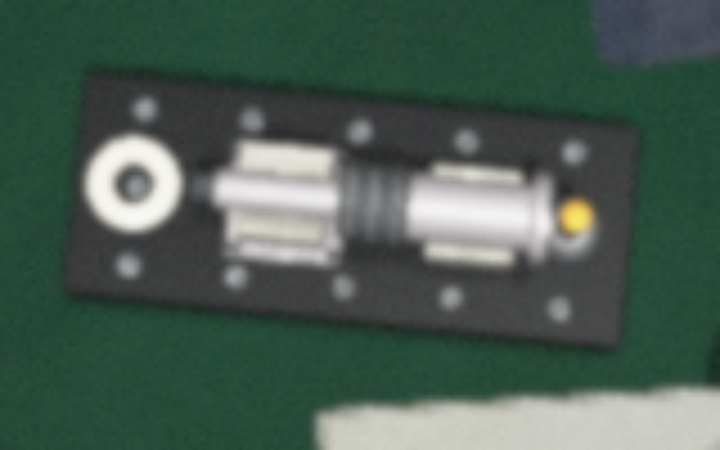

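View pics/side6.png

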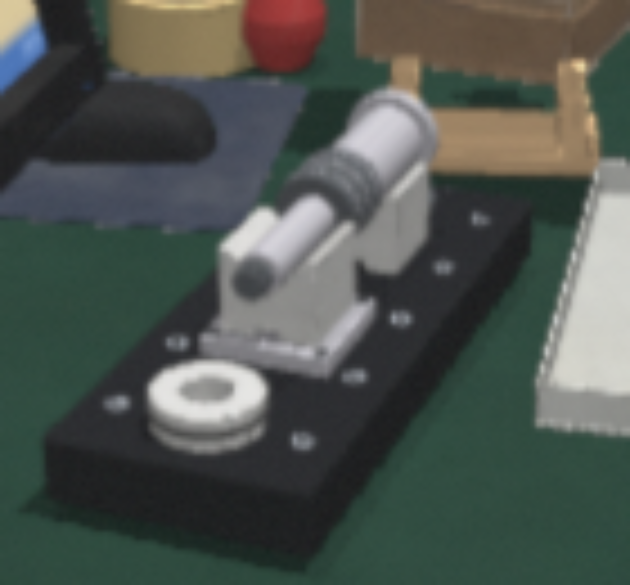

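Top crop: flange at (540,217) just short of the brass cap at (575,215), ring untouched, spindle level (both axis heights about 85 mm). The thin block looks close to the collar, so I'll check the block offsets numerically.

```bash
python3 - <<'E'
from h import *
N=np.array([-U[1],U[0]]);c=vision.camera_info('top');im,_=vision.grab_frame('top');g=im.mean(2)
def prof(l,z,ss):
    X=np.array([[*(PC+U*s/1e3+N*l/1e3),z] for s in ss])
    p=cv2.projectPoints(X,cv2.Rodrigues(np.array(c['R']))[0],np.array(c['t']),np.array(c['mtx']),np.array(c['dist_coeffs']))[0].astype(np.float32)
    return cv2.remap(g.astype(np.float32),p[:,:,0],p[:,:,1],cv2.INTER_CUBIC)[:,0]
ss=np.arange(-110,95,1.)
def edges(name,l,z,lo,hi):
    v=np.mean([prof(x,z,ss) for x in l],0);k=(ss>=lo)&(ss<=hi);w=v[k];x=ss[k];t=(w.max()+w.min())/2
    i=np.nonzero(np.diff((w>t).astype(int)))[0];print(name,[round(x[j]+(t-w[j])/(w[j+1]-w[j]),1) for j in i])
for sg in(1,-1):
    edges('thin blk',[sg*(16),sg*18,sg*19],.088,5,75)
    edges('thick blk',[sg*19,sg*20,sg*21],.078,-92,-32)
edges('collar',[-2,0,2],.104,-60,40)
edges('collar(low)',[-2,0,2],.097,-45,25)
edges('thread',[-2,0,2],.094,30,90)
E
```

```text
thin blk [np.float64(62.0)]
thick blk [np.float64(-85.2), np.float64(-39.9)]
thin blk [np.float64(10.1), np.float64(59.5)]
thick blk [np.float64(-85.4), np.float64(-40.2)]
collar [np.float64(-29.4), np.float64(6.1)]
collar(low) [np.float64(-29.1), np.float64(6.2)]
thread [np.float64(69.2), np.float64(85.9)]
```

Collar centre is at −11.6 mm along the plate. The blocks sit at −51 mm and about +47 to +50 mm from it (limits 40–58), and the stop distance is about 103 mm (limits 94–111). All within limits, so I'm handing in.

```bash
python3 -c "
from h import *
st('end');ticket.close_job()"
```

```text
end t45.0 [ 0.4503 -0.2995  0.2499] w85.2 F [0.9 0.8 0.5]
the job is handed in; nothing more can be done
```

The spindle is set up on the granite plate and the job was handed in at about 45 s; no verdict is reported. I placed the packing plate first, then one V-block on the granite near the stop and the other on the packing. The spindle was lowered into the Vs until they took its weight, then released.

My last camera checks came out within the limits:

| Check | Measured | Limit |
|---|---|---|
| Spindle axis above the bench, both journals | about 85 mm | 84 mm nominal, level within 2° |
| Off the centre line | about 1–2 mm | 12 mm |
| Thick journal's V-block from collar centre | 51 mm | 40–58 mm |
| Thin journal's V-block from collar centre | 47–50 mm | 40–58 mm |
| Collar centre to stop | about 103 mm | 94–111 mm |
| Flange short of the stop | about 7 mm | 0–15 mm |

- **Ring and arm:** the setting ring looks undisturbed in the final pictures, and the open gripper is parked well clear.
- **Disagreements:** the thin V-block's edges were blurred against the packing plate, giving 44 mm from a rough pixel estimate and 47–50 mm from the other readings. One picture put the thick V-block about 5° off in yaw, which the visible edges did not bear out. After the spindle was in, the networks found the thick V-block only in part and only from the side, so I took its position from the brightness edges.

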